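Hang the beam flag in front of the laser

ROBOT

A 7-joint arm with a two-finger parallel gripper is mounted at the origin on the work surface. World frame = base frame: x ahead of the robot, y to its left, z up, the work surface at z = 0. Lengths are in m, angles in rad, forces in N, time in s.
With the tool pointing down it reaches from about 0.425 to 0.825 m from the base axis. Payload 3.6 kg.
Tool frame: the origin (TCP) lies at the very end of the fingers, on their centre line; the grasp point (between the pads) lies 19 mm behind it; z points along the fingers, x is the direction in which the jaws open and shut, and the axes are right-handed (so a half turn about z gives the same grasp; the last joint's range is limited). The gripper opens to 93 mm and grips with 3 to 60 N. Pads are 15 mm wide; open, the fingers measure 128 mm over their backs; the gripper's body (75 mm by 188 mm) begins 65 mm behind the grasp point.
Start: joints at [1.246, 0.615, -0.013, 1.423, 0.008, 1.103, -0.04], TCP at [0.191, -0.621, 0.219] pointing down, gripper open.
Joint ranges: [-3.12, 3.12], [-0.3, 2.06], [-1.34, 1.32], [0.26, 2.42], [-1.36, 4.5], [0.01, 1.98], [-2.84, 2.84]. Speed limits (rad/s): [2.79, 2.79, 3.14, 3.14, 3.14, 3.14, 3.14].

INTERFACE

Orientations are given as a 3x3 rotation matrix whose columns are the frame's x, y, z axes.
In Python, from workcell import status, snapshot, camera_params, env gives the robot as it stands. The module is installed in compiled form; this text tells all that it offers.
- The arm moves only by the tool move_arm, never from a script. Its argument "commands" is a list of rows, each an object with "jaw": the finger opening in mm, from 0 to 93; "slide": the shift along the tool's x, y, z in mm, a list of three; "rot": the turn, a rotation vector about the tool's x, y, z in rad, a list of three. In form: [{"jaw": jaw, "slide": [dx, dy, dz], "rot": [rx, ry, rz]}, ...]. A call has 1 to 5 rows; each row is the pose to reach, as a shift and turn from the pose measured when the call began, along the tool's axes at that moment; what a row does not reach only later rows make up. A row lasts 1/8 s, in which the tool goes at most 62.5 mm and 10.7 degrees, less where a joint would pass 70% of its speed; a pose out of reach is approached as far as the arm can. A call with a gripper value outside its range is refused whole. The fingers move at their own pace and stop on an object; "squeeze" is the grip in N (left out, the last holds). Time passes only in rows, so rows that repeat a pose let the fingers close. It gives the time, the measured TCP pose, the force and the opening at its end, in the units of the state.
- status.get_obs(): the state, without advancing time (a new reading comes with each control period).
- snapshot(name): name is "scene" or "side" or "wrist"; returns (picture, depth): 384x512x3 uint8, red, green, blue; 384x512 float32, m along the optical axis (not along the pixel's ray), 0 where there is no reading.
- camera_params(name): a dict with "fx", "fy", "cx", "cy" (pixels), "rvec" (rotation vector, rad) and "tvec" (3), from world to camera coordinates, as OpenCV has them; the wrist camera has in their place "hand_eye" (4x4, takes a point from camera to tool coordinates, whose origin is the TCP and whose axes are the tool frame's). Camera axes: x right, y down, z forward; pixel columns grow to the right and rows downward; lengths in m; the calibration is good to about 2 mm. A picture is of the moment at which its call begins: read the wrist's pose just before it. camera_params takes no time and is no camera call.
- env.finish_job(): hands the job in, once; it reports no verdict.
The state is a dict: "t": time; "joints": joint angles; "joint_velocities": joint speeds; "tau": joint torques, N m; "position": TCP position; "tcp_rot": TCP orientation; "wrist_force": force on the tool from outside, world axes, zero at the start; "moment": the same for the moment, N m; "grip_width": opening from 0.0 (shut) to 1.0 (fully open).
Only numpy, scipy, OpenCV 4.12 (cv2) and the standard library are available. Lean on these libraries where they do the work, as an engineer would, in place of code of your own. Each camera call takes 0.05 s, during which the arm holds its last target.

TASK

Lift the steel beam flag from its cradle by the blade, lay it flat across the two bars of the lab jack and let go. Take it again by the small knuckle at its end, lift it clear, ease the grip so it swings down to hang straight and steady below the fingers, and clamp it firmly again. Lower its cross rod into the yoke's two V seats in front of the laser, let go once it is down and leave it hanging plumb and still, never setting the flag on the bench top nor moving the bystanders.

Things in the scene. Friction and masses are not known exactly. Their poses are not given: they have to be found in the camera images.
- flag_mid (a point): Beam flag: flat plain steel paddle 164 x 56 x 8 mm, 0.55 kg +-15 %. Point: mid-thickness, 68 mm from the free tip, at its centre of mass within 4 mm. x runs along it from free tip to knuckle end (up when it hangs), y across, z normal to its face. Blade 56 mm wide from x -68 to +48, then a neck 8 mm wide to x +96. Starts flat in the cradle, z up.
- flag_knuckle (a point): Knuckle: axis of a 7.5 mm square pin, 16 mm long along y, standing out 4 mm either side of the neck, 92 mm from flag_mid. Pinched on its flat ends, a hard grip (about 100 N) lets it droop only partly. Eased slowly, opening the fingers 0.4 mm at a time from the clamped width, it swings down about the pin, near plumb at 15 to 30 N; eased fast or below 10 N it slips out. It may hang askew a bit.
- flag_rod (a point): Middle of the flag's cross rod: round, 8 mm thick, 130 mm long along y, 42 mm from flag_mid and 50 mm from the knuckle axis; it sticks out 37 mm beyond the blade on each side.
- flag_tip (a point): Middle of the blade's free end edge, 160 mm from the knuckle axis, 110 mm from the rod axis.
- cradle: Fixed black storage cradle, base 200 x 120 mm; origin on the bench below flag_mid, x towards the knuckle. Two ribs along y at x -30 and +30 mm (12 mm thick, 52 mm long) carry the flag's underside at 30 mm height; between them the blade's edges are free for fingers. Walls 52 mm high close in the knuckle so it cannot be pinched here: lift straight up 30 mm to clear them.
- jack_rest (a point): Fixed lab jack, 110 x 100 mm steel top plate at 64 mm height with two bars on it. Point: midway between the bars, at their tops (95 mm above the bench). Bars along y at x -30 and +30 mm (12 mm thick, 52 mm long), 48 mm clear between for fingers. Lay the flag along x with flag_mid over this point within 25 mm (4 mm above it); the knuckle then sticks out past the plate.
- yoke_seat (a point): Fixed yoke: two posts at y -49 and +49 mm, each with a V seat (14 mm thick, 45 degree sides, mouth 45 mm wide in x, lips 17 mm above this point), 84 mm clear between. Point: where the rod's middle lies when seated, 135 mm above the bench; rod along y, either face forward. A black laser head up to 104 mm high stands at x -76 to -210 mm; the +x side is open.
- mirror: Bystander: loose mirror in a black mount on a steel post, about 102 mm high, 48 mm round foot; origin under its foot.
- lens_tube: Bystander: loose black lens tube standing upright, 52 mm across, 68 mm high; origin under its foot.
- power_brick: Bystander: loose black power brick, 50 x 90 x 34 mm; origin under its centre.
Things that resemble listed ones, but are neither listed nor needed, are in the scene too. Of the things that look like the part that bears flag_mid, the largest one is meant.

How it is judged:
On the way, in this order (a step that is already met when the one before it is completed fails the run):
1. the flag lies flat across the jack's bars, let go (horizontal distance between flag_mid and jack_rest below 0.03 m and z of flag_mid in the frame of jack_rest below 0.01 m and angle between flag_mid's own z axis and vertical below 0.1 rad and contact force between the fingers and flag below 0.1 N), for 0.2 s.
2. the flag hangs straight down (within 20 degrees) and steady from the fingers, firmly clamped, clear of bench, jack and yoke (angle between flag_mid's own x axis and vertical below 0.35 rad and height (world z) of flag_tip above 0.03 m and angular speed of flag below 0.5 rad/s and distance between flag_rod and yoke_seat above 0.04 m and contact force between the fingers and flag above 50 N), for 0.3 s.
3. the rod is down in the V seats (within 10 mm) while the fingers still hold the flag (z of flag_rod in the frame of yoke_seat below 0.01 m and distance between flag_rod and yoke_seat below 0.018 m and contact force between the fingers and flag above 0.5 N), for 0.1 s.
At the end, for the whole second after the job is handed in: The flag's cross rod rests in both V seats of the yoke (rod centre within 14 mm of the seat point and no more than 4 mm above it, rod along the seats within 0.1 rad), the flag hangs knuckle up within 0.2 rad of plumb, still (under 0.03 m/s) and released (distance between flag_rod and yoke_seat below 0.014 m and z of flag_rod in the frame of yoke_seat below 0.004 m and angle between the y axis of flag_mid and the y axis of yoke_seat, either way round below 0.1 rad and angle between flag_mid's own x axis and vertical below 0.2 rad and linear speed of flag below 0.03 m/s and contact force between the fingers and flag below 0.1 N); the robot touches nothing.
It fails at once if the flag's free end gets down to the bench top (height (world z) of flag_tip below 0.008 m).
It fails at once if a bystander is pushed more than 20 mm (distance of any of mirror, lens_tube, power_brick from where it was at the start of the episode above 0.02 m).
It also fails if it takes over 72 s, if anything falls off the work surface, if the arm or the gripper's body presses on something with over 40 N, if the wrist force passes 120 N, or if a joint passes its speed limit or range.

## Working session

There is one attempt and no reset: what is moved stays moved. The work goes in short steps, Python scripts to look and compute and a tool call to move; the robot and the scene stay as the last step left them, time stands still between calls to the robot, and variables do not carry over. Pictures are saved under pics/ and viewed, and the job is handed in when it is done.

Besides the shell and the picture viewer there is one more tool, called by a JSON object that holds its "name" and its "arguments", one argument or row to a line. move_arm: Moves the arm, as the interface text tells. Its arguments: {"type":"object","properties":{"commands":{"type":"array"},"squeeze":{"type":"number"}},"required":["commands"]}

```bash
ls; mkdir -p pics
cat > h.py <<'E'
import numpy as np, cv2
from workcell import status, snapshot, camera_params, env
def save(n,pic): cv2.imwrite('pics/'+n+'.png',cv2.cvtColor(pic,cv2.COLOR_RGB2BGR))
def K(p): return np.array([[p['fx'],0,p['cx']],[0,p['fy'],p['cy']],[0,0,1]])
def cam(name,obs=None):
    p=camera_params(name)
    if 'hand_eye' in p:
        T=np.eye(4);T[:3,:3]=np.array(obs['tcp_rot']).reshape(3,3);T[:3,3]=obs['position']
        T=T@np.array(p['hand_eye'])
    else:
        R,_=cv2.Rodrigues(np.array(p['rvec'],float));E=np.eye(4);E[:3,:3]=R;E[:3,3]=np.ravel(p['tvec']);T=np.linalg.inv(E)
    return K(p),T
def look(name,tag):
    o=status.get_obs(); pic,d=snapshot(name); save(tag,pic)
    k,T=cam(name,o); np.savez('pics/'+tag+'.npz',pic=pic,d=d,k=k,T=T); return pic,d,k,T
def load(tag):
    z=np.load('pics/'+tag+'.npz'); return z['pic'],z['d'],z['k'],z['T']
def plane(k,T,u,v,z):
    r=T[:3,:3]@np.linalg.solve(k,[u,v,1.]); return T[:3,3]+r*(z-T[2,3])/r[2]
def cloud(d,k,T):
    v,u=np.mgrid[:d.shape[0],:d.shape[1]]; X=np.stack([(u-k[0,2])/k[0,0]*d,(v-k[1,2])/k[1,1]*d,d],-1)
    P=X@T[:3,:3].T+T[:3,3]; P[d<=0]=np.nan; return P
def proj(k,T,X):
    c=T[:3,:3].T@(np.array(X)-T[:3,3]); q=k@c; return q[:2]/q[2]
E
python3 - <<'E'
from h import *
for n in ('scene','side','wrist'):
    p,d,k,T=look(n,n+'0'); print(n,k[0,0],T.round(3).tolist())
o=status.get_obs(); print(o)
E
```

```text
pics
scene 478.7973184445043 [[0.04, 0.747, -0.664, 1.46], [0.999, -0.038, 0.018, 0.052], [-0.011, -0.664, -0.748, 1.081], [0.0, 0.0, 0.0, 1.0]]
side 379.2255673906471 [[0.856, -0.391, 0.338, 0.225], [-0.517, -0.649, 0.558, -0.556], [0.001, -0.652, -0.758, 0.966], [0.0, 0.0, 0.0, 1.0]]
wrist 321.13582041062693 [[0.294, -0.916, -0.274, 0.267], [-0.956, -0.282, -0.082, -0.597], [-0.003, 0.286, -0.958, 0.384], [0.0, 0.0, 0.0, 1.0]]
{'t': 0.15, 'joints': array([ 1.24648737,  0.61568022, -0.01262485,  1.42450426,  0.00811953,
        1.10339462, -0.04040149]), 'joint_velocities': array([ 0.00083851, -0.00114367, -0.00018547, -0.00582506,  0.00012695,
        0.00122923, -0.00046456]), 'tau': array([ 4.56492471e-04, -4.59350824e+01,  2.09322567e-01, -1.65941530e+01,
       -6.11256086e-02,  1.81365211e-02,  1.68527072e-04]), 'position': array([ 0.19056648, -0.6208161 ,  0.21776701]), 'tcp_rot': array([[ 2.93500232e-01, -9.55958816e-01, -5.95740168e-04],
       [-9.55957042e-01, -2.93500835e-01,  1.84207556e-03],
       [-1.93579861e-03,  2.88524051e-05, -9.99998126e-01]]), 'wrist_force': array([ 0.91532512,  0.36006594, -0.70714576]), 'moment': array([-0.02747456, -0.02537061,  0.04031498]), 'grip_width': 0.9984679967140841}
```

View pics/scene0.png

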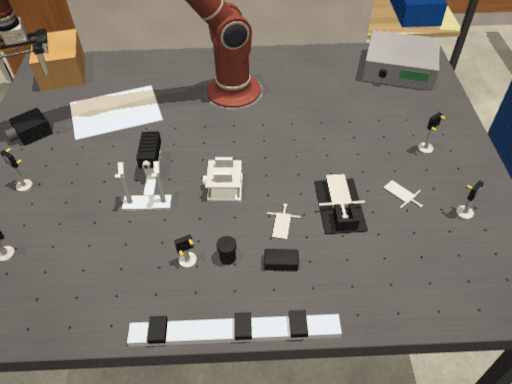

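View pics/side0.png

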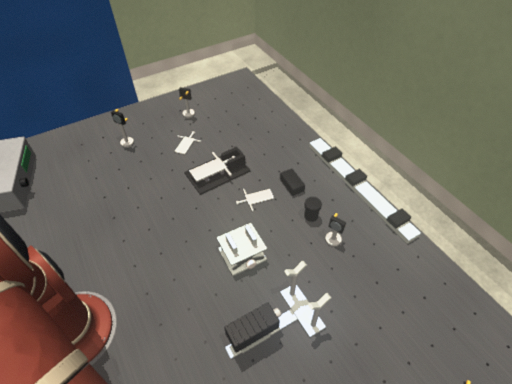

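View pics/wrist0.png

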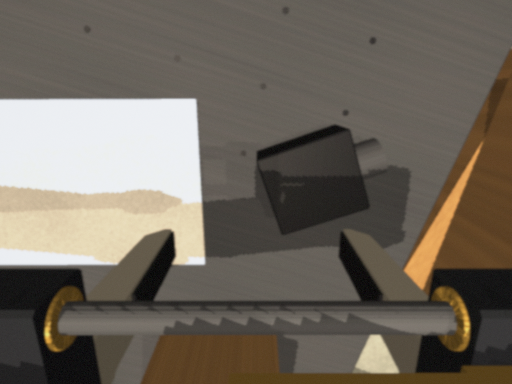

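The scene picture shows the cradle with the flag at about (341,203), the jack at (224,178), the yoke at (148,185), with the mirror, tube and brick at (187,252), (227,250) and (281,260). I'll crop these closer.

Run:
```python
from h import *
p,d,k,T=load('scene0')
c=cv2.resize(p[120:280,100:370],None,fx=2.9,fy=2.9,interpolation=cv2.INTER_CUBIC); save('sc_crop',c)
p,d,k,T=load('side0')
c=cv2.resize(p[130:364,170:350],None,fx=2.5,fy=2.5,interpolation=cv2.INTER_CUBIC); save('si_crop',c)
for n,pts in (('scene0',[(341,203),(338,185),(224,178),(148,185),(187,260),(227,240),(281,252),(146,202)]),('side0',[(210,168),(240,243),(300,312),(312,205),(292,178)])):
    p,d,k,T=load(n);P=cloud(d,k,T)
    for u,v in pts: print(n,u,v,P[v,u].round(4))
```

```text
scene0 341 203 [0.5923 0.3053 0.0397]
scene0 338 185 [0.5209 0.3077 0.0371]
scene0 224 178 [ 0.5163 -0.0246  0.0803]
scene0 148 185 [ 0.4645 -0.2614  0.0068]
scene0 187 260 [ 0.7495 -0.1241  0.0178]
scene0 227 240 [ 0.728  -0.0155  0.0705]
scene0 281 252 [0.7474 0.1241 0.0345]
scene0 146 202 [ 0.5382 -0.2576  0.0134]
side0 210 168 [0.547  0.304  0.0359]
side0 240 243 [ 0.4797 -0.0285  0.0633]
side0 300 312 [ 0.5256 -0.2633  0.0089]
side0 312 205 [ 0.7324 -0.0239  0.0658]
side0 292 178 [0.7611 0.1221 0.0348]
```

View pics/sc_crop.png

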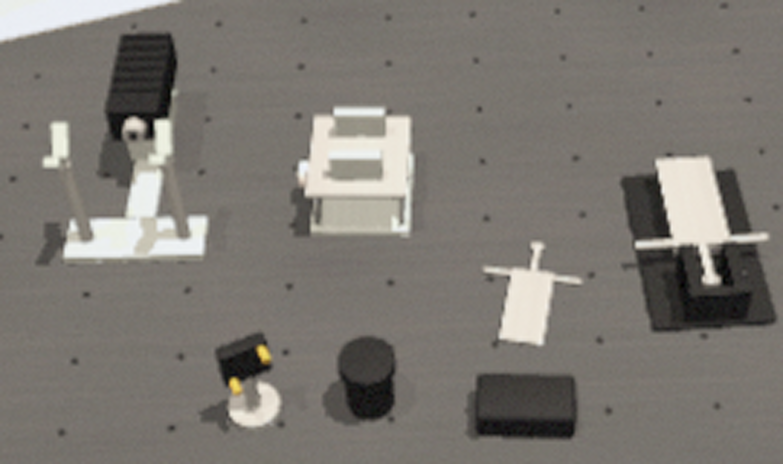

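View pics/si_crop.png

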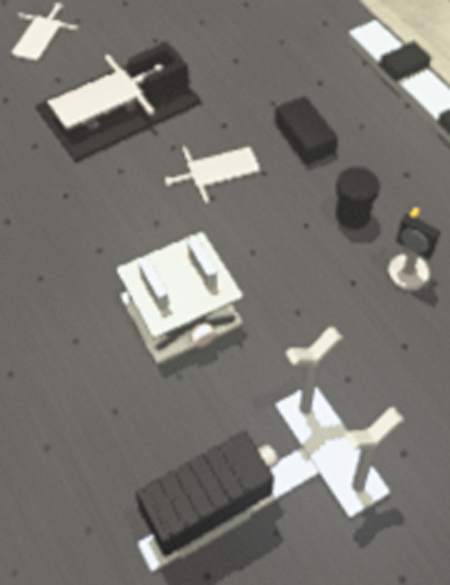

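```bash
cat > m.py <<'E'
from h import *
def mask(tag,zlo,zhi,box,bright=140):
    p,d,k,T=load(tag);P=cloud(d,k,T)
    x0,x1,y0,y1=box
    m=(P[...,2]>zlo)&(P[...,2]<zhi)&(P[...,0]>x0)&(P[...,0]<x1)&(P[...,1]>y0)&(P[...,1]<y1)
    if bright: m&=p.min(-1)>bright
    return m,P,p,k,T
def rayed(m,k,T,z):
    v,u=np.nonzero(m); return np.array([plane(k,T,a,b,z)[:2] for a,b in zip(u,v)])
E
python3 - <<'E'
from m import *
def rect(q):
    r=cv2.minAreaRect((q*1000).astype(np.float32)); return [np.round(x,1) for x in r]
for t in ('scene0','side0'):
    m,P,p,k,T=mask(t,.022,.055,(.44,.70,.2,.42),110)
    q=rayed(m,k,T,.038); print(t,'flag n',len(q),rect(q),'z',np.nanmedian(P[m][:,2]))
    # blade via erosion
    b=cv2.morphologyEx(m.astype(np.uint8),cv2.MORPH_OPEN,np.ones((7,7)))>0
    q=rayed(b,k,T,.038); print('   blade',rect(q), q.mean(0).round(4))
    c=q-q.mean(0);w,V=np.linalg.eigh(c.T@c); print('  axis',np.degrees(np.arctan2(V[1,1],V[0,1])).round(2), 2*np.sqrt(3*w/len(q)))
    m,P,p,k,T=mask(t,.083,.11,(.38,.6,-.15,.1),0)
    n,l,s,cc=cv2.connectedComponentsWithStats(m.astype(np.uint8))
    for i in range(1,n):
        if s[i,4]>20:
            q=rayed(l==i,k,T,.095); print(t,'bar',s[i,4],rect(q),P[l==i].mean(0).round(4))
    m,P,p,k,T=mask(t,.112,.175,(.35,.65,-.42,-.1),0)
    n,l,s,cc=cv2.connectedComponentsWithStats(m.astype(np.uint8))
    for i in range(1,n):
        if s[i,4]>20:
            q=rayed(l==i,k,T,.14); print(t,'yoke',s[i,4],rect(q),P[l==i].mean(0).round(4),P[l==i].min(0).round(3),P[l==i].max(0).round(3))
E
```

```text
scene0 flag n 682 [array([561.7, 315.3]), array([120., 161.]), np.float64(72.4)] z 0.0393336676675049
   blade [array([537.5, 305.2]), array([116.6,  55.1]), np.float64(1.4)] [0.5382 0.3057]
  axis -178.7 [0.05374335 0.11568505]
scene0 bar 96 [array([459.8, -25.8]), array([50.8, 20.7]), np.float64(87.1)] [ 0.4564 -0.0265  0.0929]
scene0 bar 115 [array([518.1, -29.6]), array([52.3, 23.5]), np.float64(87.1)] [ 0.5152 -0.03    0.0934]
scene0 yoke 109 [array([ 533.6, -307.6]), array([68.6, 23.6]), np.float64(11.2)] [ 0.5325 -0.3051  0.1389] [ 0.509 -0.313  0.112] [ 0.564 -0.298  0.154]
scene0 yoke 103 [array([ 534.6, -210.5]), array([68.3, 21.3]), np.float64(8.6)] [ 0.5341 -0.2082  0.1395] [ 0.511 -0.217  0.112] [ 0.564 -0.201  0.156]
side0 flag n 509 [array([554.4, 308.7]), array([137.2, 144.2]), np.float64(54.4)] z 0.03697390824284963
   blade [array([540.9, 303.1]), array([123.6,  61.8]), np.float64(0.6)] [0.5384 0.3026]
  axis -176.92 [0.05910614 0.11410631]
side0 bar 91 [array([511.1, -31.7]), array([56.6, 15.2]), np.float64(86.8)] [ 0.5121 -0.0312  0.0926]
side0 bar 95 [array([451.7, -28.9]), array([58.2, 14.1]), np.float64(86.7)] [ 0.4523 -0.0275  0.0928]
side0 yoke 161 [array([ 538.7, -210.9]), array([27.8, 56.7]), np.float64(89.1)] [ 0.537  -0.209   0.1394] [ 0.508 -0.216  0.113] [ 0.565 -0.199  0.155]
side0 yoke 176 [array([ 537.2, -307.7]), array([25. , 56.9]), np.float64(88.3)] [ 0.5358 -0.3064  0.1404] [ 0.507 -0.313  0.113] [ 0.564 -0.298  0.152]
```

```bash
cat > go.py <<'E'
import sys
from h import *
from scipy.spatial.transform import Rotation as R
def goto(pos,yaw=-90.,tilt=None):
    """tool down, tool x at azimuth yaw deg; prints slide mm / rot"""
    o=status.get_obs();Rc=np.array(o['tcp_rot']);p=np.array(o['position'])
    a=np.radians(yaw);x=np.array([np.cos(a),np.sin(a),0]);z=np.array([0,0,-1.]);Rt=np.stack([x,np.cross(z,x),z],1)
    print('t',round(o['t'],2),'at',p.round(4),'slide',(Rc.T@(np.array(pos)-p)*1000).round(1),'rot',R.from_matrix(Rc.T@Rt).as_rotvec().round(3),'F',np.round(o['wrist_force'],1),'w',round(o['grip_width']*93,2))
if __name__=='__main__':
    a=[float(x) for x in sys.argv[1:]]; goto(a[:3],*(a[3:4]))
E
python3 go.py 0.45 -0.35 0.28 -88; python3 -c "
from m import *
p,d,k,T=load('scene0');P=cloud(d,k,T)
m=(abs(P[...,0]-.5)<.05)&(abs(P[...,1]-.3)>.037)&(abs(P[...,1]-.3)<.055)
print(np.nanpercentile(P[m][:,2],[10,50,90]))
for (x,y,r) in ((.745,-.124,.06),(.735,-.02,.06),(.75,.123,.07)):
    m=np.hypot(P[...,0]-x,P[...,1]-y)<r; m&=P[...,2]>.02
    print(P[m].min(0).round(3),P[m].max(0).round(3))
"
```

```text
t 0.15 at [ 0.1906 -0.6208  0.2178] slide [-182.9 -327.5  -61.9] rot [0.    0.002 0.263] F [ 0.9  0.4 -0.7] w 92.86
[0.0022517  0.00901389 0.01229097]
[ 0.731 -0.147  0.021] [ 0.771 -0.101  0.107]
[ 0.712 -0.045  0.021] [0.765 0.005 0.075]
[0.734 0.078 0.02 ] [0.792 0.167 0.043]
```

{"name": "move_arm", "arguments": {
  "commands": [
    {"jaw": 93,"slide": [-183,-327,-62],"rot": [0,0.002,0.263]},
    {"jaw": 93,"slide": [-183,-327,-62],"rot": [0,0.002,0.263]},
    {"jaw": 93,"slide": [-183,-327,-62],"rot": [0,0.002,0.263]},
    {"jaw": 93,"slide": [-183,-327,-62],"rot": [0,0.002,0.263]},
    {"jaw": 93,"slide": [-183,-327,-62],"rot": [0,0.002,0.263]}
  ]
}}

```text
t: 0.78
position: [0.4046, -0.3964, 0.2694]
tcp_rot: [[0.035, -0.999, -0.0], [-0.999, -0.035, 0.0], [-0.0, 0.0, -1.0]]
wrist_force: [0.5, -1.3, -1.1]
grip_width: 0.997
```

```bash
python3 go.py 0.58 0.0 0.28 -88
```

```text
t 0.78 at [ 0.4046 -0.3964  0.2694] slide [-390.1 -189.1  -10.7] rot [ 0.  0. -0.] F [ 0.5 -1.3 -1.1] w 92.74
```

{"name": "move_arm", "arguments": {
  "commands": [
    {"jaw": 93,"slide": [-390,-189,-10],"rot": [0,0,0]},
    {"jaw": 93,"slide": [-390,-189,-10],"rot": [0,0,0]},
    {"jaw": 93,"slide": [-390,-189,-10],"rot": [0,0,0]},
    {"jaw": 93,"slide": [-390,-189,-10],"rot": [0,0,0]},
    {"jaw": 93,"slide": [-390,-189,-10],"rot": [0,0,0]}
  ]
}}

```text
t: 1.4
position: [0.5305, -0.1107, 0.2764]
tcp_rot: [[0.035, -0.999, -0.001], [-0.999, -0.035, -0.0], [0.0, 0.001, -1.0]]
wrist_force: [0.1, -0.1, -0.5]
grip_width: 1.004
```

```bash
python3 go.py 0.53 0.304 0.25 -88
```

```text
t 1.4 at [ 0.5305 -0.1107  0.2764] slide [-414.5  -13.8   26.4] rot [ 0.001 -0.    -0.   ] F [ 0.1 -0.1 -0.5] w 93.42
```

{"name": "move_arm", "arguments": {
  "commands": [
    {"jaw": 93,"slide": [-414,-14,0],"rot": [0,0,0]},
    {"jaw": 93,"slide": [-414,-14,0],"rot": [0,0,0]},
    {"jaw": 93,"slide": [-414,-14,10],"rot": [0,0,0]},
    {"jaw": 93,"slide": [-414,-14,26],"rot": [0,0,0]},
    {"jaw": 93,"slide": [-414,-14,26],"rot": [0,0,0]}
  ]
}}

```text
t: 2.02
position: [0.5299, 0.201, 0.261]
tcp_rot: [[0.034, -0.999, -0.0], [-0.999, -0.034, -0.0], [0.0, 0.0, -1.0]]
wrist_force: [0.4, -0.9, -0.3]
grip_width: 0.999
```

```bash
python3 go.py 0.53 0.304 0.25 -88
```

```text
t 2.02 at [0.5299 0.201  0.261 ] slide [-103.    -3.6   11. ] rot [ 0.    -0.    -0.001] F [ 0.4 -0.9 -0.3] w 92.95
```

{"name": "move_arm", "arguments": {
  "commands": [
    {"jaw": 93,"slide": [-103,-4,11],"rot": [0,0,0]},
    {"jaw": 93,"slide": [-103,-4,11],"rot": [0,0,0]},
    {"jaw": 93,"slide": [-103,-4,11],"rot": [0,0,0]},
    {"jaw": 93,"slide": [-103,-4,11],"rot": [0,0,0]}
  ]
}}

```text
t: 2.52
position: [0.5306, 0.3028, 0.2496]
tcp_rot: [[0.033, -0.999, -0.001], [-0.999, -0.033, -0.002], [0.002, 0.001, -1.0]]
wrist_force: [0.7, 0.3, -0.2]
grip_width: 1.001
```

```bash
python3 - <<'E'
from m import *
look('wrist','w1')
m,P,p,k,T=mask('w1',.026,.055,(.44,.70,.2,.42),100)
q=rayed(m,k,T,.038);print(len(q),q.min(0),q.max(0))
b=cv2.morphologyEx(m.astype(np.uint8),cv2.MORPH_OPEN,np.ones((25,25)))>0
q=rayed(b,k,T,.038);print(cv2.minAreaRect((q*1000).astype(np.float32)),q.mean(0))
E
python3 go.py .548 .304 .15 -88
```

```text
5347 [0.48155424 0.24360021] [0.6447938  0.37320418]
((559.4395751953125, 306.506103515625), (45.607566833496094, 53.353660583496094), 1.9177590608596802) [0.55873753 0.30578846]
t 2.58 at [0.531  0.302  0.2499] slide [ -1.6 -17.1  99.9] rot [ 0.    -0.002 -0.003] F [ 0.8 -0.2 -0.6] w 93.17
```

View pics/w1.png

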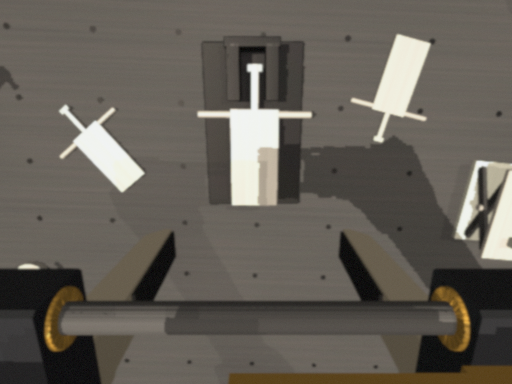

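The picture shows the flag's knuckle at (254,68), its rod at (198–311,114) and the tip edge at (254,205). That puts flag_mid at about (0.549, 0.3055), yaw about 1.8°.

```bash
python3 go.py .549 .3055 .020 -88.2
```

```text
t 2.58 at [0.531  0.302  0.2499] slide [ -3.4 -18.2 229.9] rot [ 0.    -0.002  0.   ] F [ 0.8 -0.2 -0.6] w 93.17
```

{"name": "move_arm", "arguments": {
  "commands": [
    {"jaw": 93,"slide": [-3.4,-18.2,60],"rot": [0,-0.002,0]},
    {"jaw": 93,"slide": [-3.4,-18.2,120],"rot": [0,-0.002,0]},
    {"jaw": 93,"slide": [-3.4,-18.2,170],"rot": [0,-0.002,0]},
    {"jaw": 93,"slide": [-3.4,-18.2,190],"rot": [0,-0.002,0]},
    {"jaw": 93,"slide": [-3.4,-18.2,190],"rot": [0,-0.002,0]}
  ]
}}

```text
t: 3.2
position: [0.5488, 0.3028, 0.0584]
tcp_rot: [[0.029, -1.0, -0.003], [-1.0, -0.029, -0.003], [0.003, 0.003, -1.0]]
wrist_force: [-0.5, -0.1, 0.4]
grip_width: 0.998
```

```bash
python3 go.py .549 .3055 .020 -88.2
```

```text
t 3.2 at [0.5488 0.3028 0.0584] slide [-2.8 -0.4 38.4] rot [ 0.003 -0.003 -0.003] F [-0.5 -0.1  0.4] w 92.82
```

{"name": "move_arm", "arguments": {
  "commands": [
    {"jaw": 93,"slide": [-2.8,-0.4,20],"rot": [0.003,-0.003,-0.003]},
    {"jaw": 93,"slide": [-2.8,-0.4,38.4],"rot": [0.003,-0.003,-0.003]},
    {"jaw": 93,"slide": [-2.8,-0.4,38.4],"rot": [0.003,-0.003,-0.003]},
    {"jaw": 93,"slide": [-2.8,-0.4,38.4],"rot": [0.003,-0.003,-0.003]}
  ]
}}

```text
t: 3.7
position: [0.5496, 0.3057, 0.0209]
tcp_rot: [[0.032, -1.0, 0.001], [-1.0, -0.032, 0.001], [-0.001, -0.001, -1.0]]
wrist_force: [-0.5, -0.6, -0.6]
grip_width: 0.999
```

```bash
python3 go.py .549 .3055 .020 -88.2
python3 - <<'E'
from h import *
p,d,k,T=look('scene','s1'); save('s1c',cv2.resize(p[130:260,280:420],None,fx=4,fy=4))
E
```

```text
t 3.7 at [0.5496 0.3057 0.0209] slide [0.2 0.7 0.9] rot [-0.001  0.001  0.   ] F [-0.5 -0.6 -0.6] w 92.86
```

View pics/s1c.png

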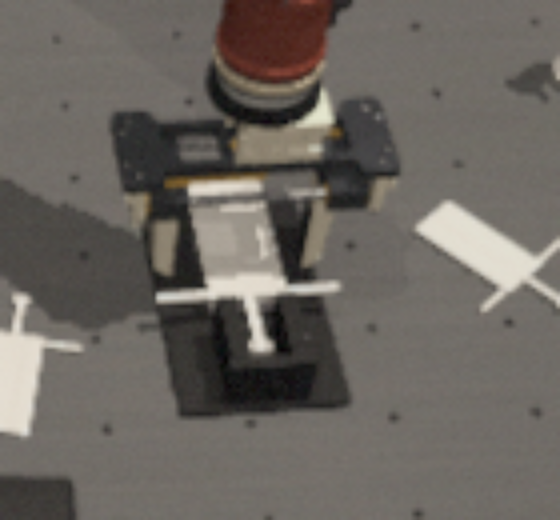

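The fingers straddle the blade at (165,245) and (315,235) in the crop, so I'll close.

{"name": "move_arm", "arguments": {
  "commands": [
    {"jaw": 45,"slide": [0.2,0.7,0.9],"rot": [0,0,0]},
    {"jaw": 45,"slide": [0.2,0.7,0.9],"rot": [0,0,0]},
    {"jaw": 45,"slide": [0.2,0.7,0.9],"rot": [0,0,0]},
    {"jaw": 45,"slide": [0.2,0.7,0.9],"rot": [0,0,0]},
    {"jaw": 45,"slide": [0.2,0.7,0.9],"rot": [0,0,0]}
  ],
  "squeeze": 50
}}

```text
t: 4.38
position: [0.549, 0.3059, 0.0202]
tcp_rot: [[0.032, -0.999, 0.002], [-0.999, -0.032, 0.001], [-0.001, -0.002, -1.0]]
wrist_force: [-0.3, -0.5, 0.4]
grip_width: 0.592
```

{"name": "move_arm", "arguments": {
  "commands": [
    {"jaw": 45,"slide": [0,0,0],"rot": [0,0,0]},
    {"jaw": 45,"slide": [0,0,-15],"rot": [0,0,0]},
    {"jaw": 45,"slide": [0,0,-30],"rot": [0,0,0]},
    {"jaw": 45,"slide": [0,0,-50],"rot": [0,0,0]},
    {"jaw": 45,"slide": [0,0,-50],"rot": [0,0,0]}
  ]
}}

```text
t: 5.0
position: [0.5504, 0.3066, 0.0725]
tcp_rot: [[0.032, -0.999, 0.006], [-0.999, -0.032, 0.004], [-0.004, -0.006, -1.0]]
wrist_force: [0.5, -0.2, -5.2]
grip_width: 0.594
```

```bash
python3 go.py .549 .3055 .17 -90
python3 - <<'E'
from h import *
p,d,k,T=look('wrist','w2')
E
```

```text
t 5.0 at [0.5504 0.3066 0.0725] slide [  0.7   0.8 -97.5] rot [-0.006  0.004  0.032] F [ 0.5 -0.2 -5.2] w 55.28
```

View pics/w2.png

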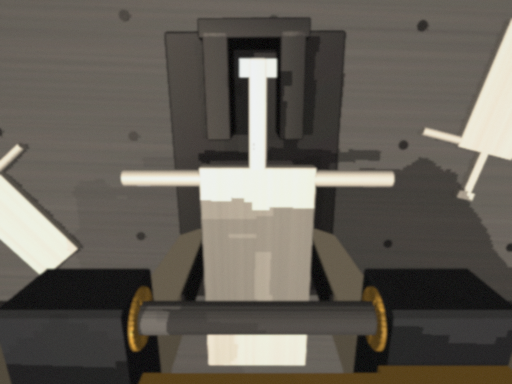

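The flag is held level in the grip (knuckle at (258,68), rod at y≈178), and the wrist feels about 5 N. On to the jack.

{"name": "move_arm", "arguments": {
  "commands": [
    {"jaw": 45,"slide": [0,0,-50],"rot": [0,0,0]},
    {"jaw": 45,"slide": [0,0,-97],"rot": [0,0,0]},
    {"jaw": 45,"slide": [30,20,-110],"rot": [0,0,0.02]},
    {"jaw": 45,"slide": [80,30,-110],"rot": [0,0,0.04]},
    {"jaw": 45,"slide": [140,40,-110],"rot": [0,0,0.06]}
  ]
}}

```text
t: 5.68
position: [0.5123, 0.1641, 0.1802]
tcp_rot: [[-0.026, -1.0, 0.002], [-1.0, 0.026, 0.002], [-0.002, -0.002, -1.0]]
wrist_force: [0.7, -0.8, -5.0]
grip_width: 0.595
```

```bash
python3 go.py .484 -.029 .17 -93
```

```text
t 5.67 at [0.5123 0.1641 0.1802] slide [193.8  23.3   9.7] rot [-0.002  0.002  0.026] F [ 0.7 -0.8 -5. ] w 55.36
```

{"name": "move_arm", "arguments": {
  "commands": [
    {"jaw": 45,"slide": [55,8,0],"rot": [-0.002,0.002,0.01]},
    {"jaw": 45,"slide": [110,16,0],"rot": [-0.002,0.002,0.02]},
    {"jaw": 45,"slide": [160,20,0],"rot": [-0.002,0.002,0.026]},
    {"jaw": 45,"slide": [185,23,5],"rot": [-0.002,0.002,0.026]},
    {"jaw": 45,"slide": [194,23,10],"rot": [-0.002,0.002,0.026]}
  ]
}}

```text
t: 6.3
position: [0.4833, -0.0313, 0.169]
tcp_rot: [[-0.055, -0.998, -0.001], [-0.998, 0.055, -0.0], [0.0, 0.001, -1.0]]
wrist_force: [0.1, 0.3, -4.6]
grip_width: 0.592
```

```bash
python3 go.py .484 -.029 .105 -93;python3 - <<'E'
from h import *
p,d,k,T=look('wrist','w3')
E
```

```text
t 6.3 at [ 0.4833 -0.0313  0.169 ] slide [-2.3 -0.7 64. ] rot [ 0.001 -0.    -0.003] F [ 0.1  0.3 -4.6] w 55.08
```

View pics/w3.png

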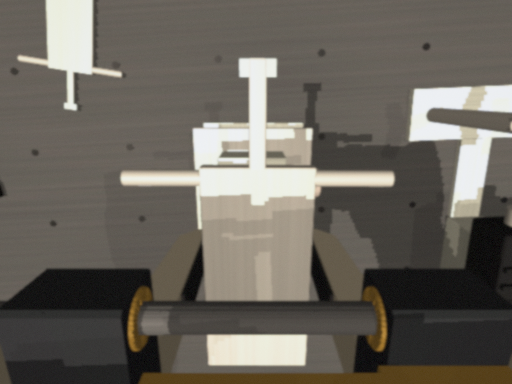

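The flag lines up with the jack plate (plate edges at about 193 and 312 px, neck at 258). Lowering.

{"name": "move_arm", "arguments": {
  "commands": [
    {"jaw": 45,"slide": [-2.3,-0.7,30],"rot": [0,0,0]},
    {"jaw": 45,"slide": [-2.3,-0.7,60],"rot": [0,0,0]},
    {"jaw": 45,"slide": [-2.3,-0.7,74],"rot": [0,0,0]},
    {"jaw": 45,"slide": [-2.3,-0.7,80],"rot": [0,0,0]},
    {"jaw": 45,"slide": [-2.3,-0.7,80],"rot": [0,0,0]}
  ]
}}

```text
t: 6.98
position: [0.4845, -0.0285, 0.0887]
tcp_rot: [[-0.054, -0.999, -0.001], [-0.999, 0.054, -0.0], [0.0, 0.001, -1.0]]
wrist_force: [0.0, -0.3, -4.2]
grip_width: 0.594
```

```bash
python3 go.py .484 -.029 .086 -93
```

```text
t 6.97 at [ 0.4845 -0.0285  0.0887] slide [0.5 0.4 2.7] rot [ 0.001 -0.    -0.002] F [ 0.  -0.3 -4.2] w 55.27
```

{"name": "move_arm", "arguments": {
  "commands": [
    {"jaw": 45,"slide": [0,0,1.5],"rot": [0,0,0]},
    {"jaw": 45,"slide": [0,0,3],"rot": [0,0,0]},
    {"jaw": 45,"slide": [0,0,4],"rot": [0,0,0]},
    {"jaw": 45,"slide": [0,0,4],"rot": [0,0,0]}
  ]
}}

```text
t: 7.48
position: [0.4847, -0.0286, 0.0851]
tcp_rot: [[-0.054, -0.999, -0.001], [-0.999, 0.054, -0.0], [0.0, 0.001, -1.0]]
wrist_force: [-0.0, -0.6, -2.0]
grip_width: 0.597
```

```bash
python3 go.py .484 -.029 .086 -93
```

```text
t 7.47 at [ 0.4847 -0.0286  0.0851] slide [ 0.4  0.7 -0.9] rot [ 0.001 -0.    -0.002] F [-0.  -0.6 -2. ] w 55.53
```

{"name": "move_arm", "arguments": {
  "commands": [
    {"jaw": 58,"slide": [0,0,0.5],"rot": [0,0,0]},
    {"jaw": 62,"slide": [0,0,0.5],"rot": [0,0,0]},
    {"jaw": 70,"slide": [0,0,0.5],"rot": [0,0,0]},
    {"jaw": 80,"slide": [0,0,0],"rot": [0,0,0]},
    {"jaw": 80,"slide": [0,0,0],"rot": [0,0,0]}
  ]
}}

```text
t: 8.1
position: [0.4848, -0.0286, 0.0852]
tcp_rot: [[-0.054, -0.999, -0.0], [-0.999, 0.054, -0.0], [0.0, 0.0, -1.0]]
wrist_force: [-0.1, 0.1, -0.1]
grip_width: 0.855
```

{"name": "move_arm", "arguments": {
  "commands": [
    {"jaw": 80,"slide": [0,0,0],"rot": [0,0,0]},
    {"jaw": 80,"slide": [0,0,0],"rot": [0,0,0]},
    {"jaw": 80,"slide": [0,0,-40],"rot": [0,0,0]},
    {"jaw": 80,"slide": [0,0,-90],"rot": [0,0,0]},
    {"jaw": 80,"slide": [0,0,-100],"rot": [0,0,0]}
  ]
}}

```text
t: 8.72
position: [0.4869, -0.0286, 0.1882]
tcp_rot: [[-0.054, -0.998, 0.006], [-0.999, 0.054, -0.0], [0.0, -0.006, -1.0]]
wrist_force: [1.1, 0.3, 0.0]
grip_width: 0.856
```

```bash
python3 go.py .576 -.034 .19 -93;python3 - <<'E'
from m import *
p,d,k,T=look('wrist','w4')
p,d,k,T=look('scene','s4'); save('s4c',cv2.resize(p[120:280,130:330],None,fx=4,fy=3.75))
m,P,p,k,T=mask('w4',.085,.12,(.38,.72,-.15,.1),90)
q=rayed(m,k,T,.103);print(q.min(0),q.max(0))
a=q[q[:,0]>.55];print('neck',[ (round(x,3),a[abs(a[:,0]-x)<.003][:,1].mean().round(4),np.ptp(a[abs(a[:,0]-x)<.003][:,1]).round(4)) for x in (.54,.55,.56,.565,.57,.575,.58)])
print('z',np.nanmedian(P[m][:,2]))
E
```

```text
t 8.72 at [ 0.4869 -0.0286  0.1882] slide [  0.5 -89.3  -1.2] rot [-0.006 -0.    -0.002] F [1.1 0.3 0. ] w 79.64
[ 0.41576941 -0.09516573] [0.58078434 0.03430754]<stdin>:6: RuntimeWarning: Mean of empty slice.
  ret = ret.dtype.type(ret / rcount)
Traceback (most recent call last):
ValueError: zero-size array to reduction operation maximum which has no identity
```

View pics/w4.png

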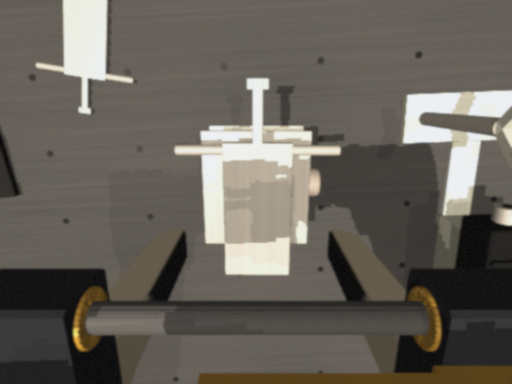

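View pics/s4c.png

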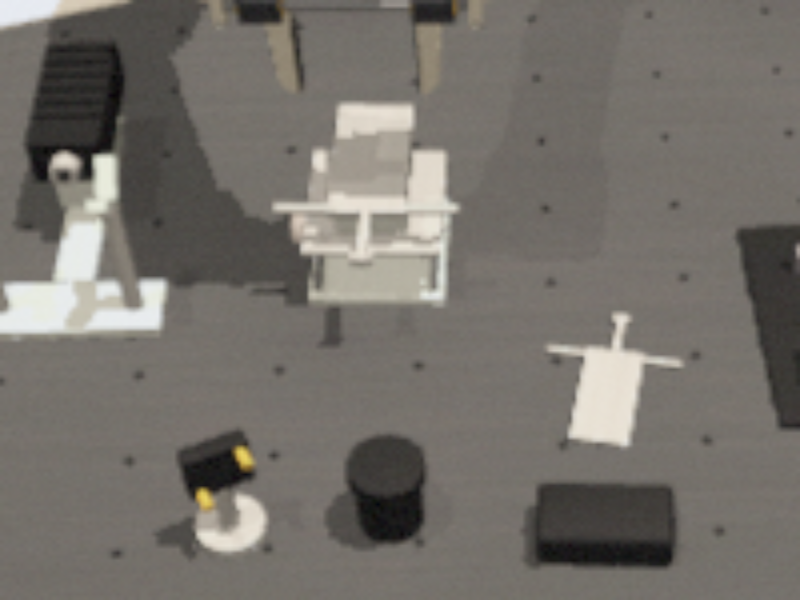

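```bash
python3 - <<'E'
from m import *
for t,bx in (('w4',(246,262,72,95)),):
    p,d,k,T=load(t)
    g=p.min(-1)
    for v in range(74,134,4):
        u=np.nonzero(g[v,235:285]>150)[0]+235
        if len(u): 
            a,b=plane(k,T,u.min()-.5,v,.103),plane(k,T,u.max()+.5,v,.103); print(v,u.min(),u.max(),a[:2].round(4),b[:2].round(4))
p,d,k,T=load('s4'); g=p.min(-1)
for v in range(172,194):
    u=np.nonzero(g[v,205:235]>150)[0]+205
    if len(u): print('s',v,u.min(),u.max(),plane(k,T,u.mean(),v,.103)[:2].round(4))
E
python3 go.py .577 -.034 .17 -93
```

```text
78 247 267 [ 0.5808 -0.0257] [ 0.58   -0.0413]
82 246 268 [ 0.578  -0.0248] [ 0.5771 -0.0419]
86 246 268 [ 0.5752 -0.0246] [ 0.5743 -0.0418]
90 252 262 [ 0.5721 -0.0289] [ 0.5717 -0.0372]
94 252 262 [ 0.5693 -0.0288] [ 0.5688 -0.037 ]
98 252 262 [ 0.5664 -0.0286] [ 0.566  -0.0369]
102 252 262 [ 0.5635 -0.0284] [ 0.5631 -0.0367]
106 252 262 [ 0.5606 -0.0283] [ 0.5601 -0.0366]
110 252 262 [ 0.5577 -0.0281] [ 0.5572 -0.0364]
114 252 262 [ 0.5547 -0.0279] [ 0.5542 -0.0363]
118 252 262 [ 0.5517 -0.0277] [ 0.5513 -0.0361]
122 252 262 [ 0.5487 -0.0276] [ 0.5483 -0.036 ]
126 235 280 [ 0.5464 -0.0143] [ 0.5445 -0.0497]
130 235 284 [ 0.5434 -0.0141] [ 0.5413 -0.0527]
s 172 208 234 [ 0.514  -0.0305]
s 173 209 234 [ 0.5179 -0.0301]
s 174 205 234 [ 0.5215 -0.0357]
s 175 205 234 [ 0.5254 -0.0357]
s 176 205 234 [ 0.5293 -0.0356]
s 177 205 234 [ 0.5335 -0.0296]
s 178 205 234 [ 0.5367 -0.0431]
s 179 205 234 [ 0.5405 -0.0435]
s 180 205 234 [ 0.5443 -0.0435]
s 181 205 234 [ 0.5483 -0.0395]
s 182 205 234 [ 0.5524 -0.0346]
s 183 219 222 [ 0.5563 -0.0324]
s 184 205 234 [ 0.5599 -0.0354]
s 185 205 234 [ 0.5637 -0.0349]
s 186 205 234 [ 0.5674 -0.035 ]
s 187 206 234 [ 0.5712 -0.0336]
s 188 217 223 [ 0.5749 -0.0335]
s 189 212 234 [ 0.579  -0.0251]
s 190 212 234 [ 0.5829 -0.0218]
s 191 212 234 [ 0.5864 -0.0239]
s 192 212 234 [ 0.59   -0.0251]
s 193 212 234 [ 0.5937 -0.0251]
t 8.82 at [ 0.4854 -0.0286  0.1861] slide [  0.4 -91.8  16.3] rot [-0.002 -0.    -0.002] F [-0.2  0.4  0.3] w 79.89
```

{"name": "move_arm", "arguments": {
  "commands": [
    {"jaw": 50,"slide": [0,-50,0],"rot": [-0.002,0,-0.002]},
    {"jaw": 40,"slide": [0.2,-92,10],"rot": [-0.002,0,-0.002]},
    {"jaw": 40,"slide": [0.2,-92,50],"rot": [-0.002,0,-0.002]},
    {"jaw": 40,"slide": [0.2,-92,85],"rot": [-0.002,0,-0.002]},
    {"jaw": 40,"slide": [0.2,-92,85],"rot": [-0.002,0,-0.002]}
  ]
}}

```text
t: 9.45
position: [0.5737, -0.0337, 0.0969]
tcp_rot: [[-0.052, -0.999, -0.011], [-0.999, 0.052, -0.0], [0.001, 0.01, -1.0]]
wrist_force: [0.4, -0.1, -0.3]
grip_width: 0.436
```

```bash
python3 go.py .577 -.0334 .08 -93.2
```

```text
t 9.45 at [ 0.5737 -0.0337  0.0969] slide [-0.5 -3.5 16.9] rot [ 0.01  -0.001  0.004] F [ 0.4 -0.1 -0.3] w 40.56
```

{"name": "move_arm", "arguments": {
  "commands": [
    {"jaw": 40,"slide": [-0.5,-3.5,10],"rot": [0.01,-0.001,0.004]},
    {"jaw": 40,"slide": [-0.5,-3.5,17],"rot": [0.01,-0.001,0.004]},
    {"jaw": 40,"slide": [-0.5,-3.5,17],"rot": [0.01,-0.001,0.004]},
    {"jaw": 40,"slide": [-0.5,-3.5,17],"rot": [0.01,-0.001,0.004]}
  ]
}}

```text
t: 9.95
position: [0.5775, -0.0335, 0.0806]
tcp_rot: [[-0.056, -0.998, 0.001], [-0.998, 0.056, 0.0], [-0.0, -0.001, -1.0]]
wrist_force: [0.5, 0.3, 0.1]
grip_width: 0.431
```

```bash
python3 go.py .577 -.0334 .08 -93.2
python3 - <<'E'
from h import *
p,d,k,T=look('wrist','w5')
p,d,k,T=look('scene','s5'); save('s5c',cv2.resize(p[90:240,150:300],None,fx=4,fy=4))
E
```

```text
t 9.95 at [ 0.5775 -0.0335  0.0806] slide [-0.   0.5  0.6] rot [-0.001  0.    -0.   ] F [0.5 0.3 0.1] w 40.12
```

View pics/w5.png

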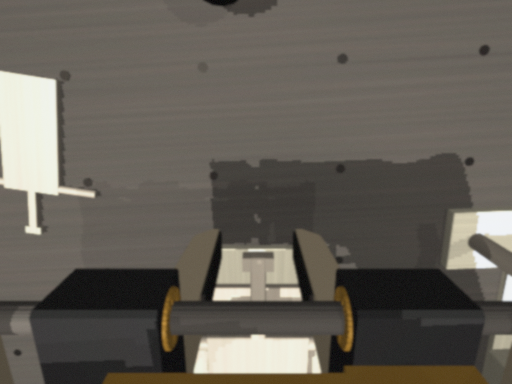

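View pics/s5c.png

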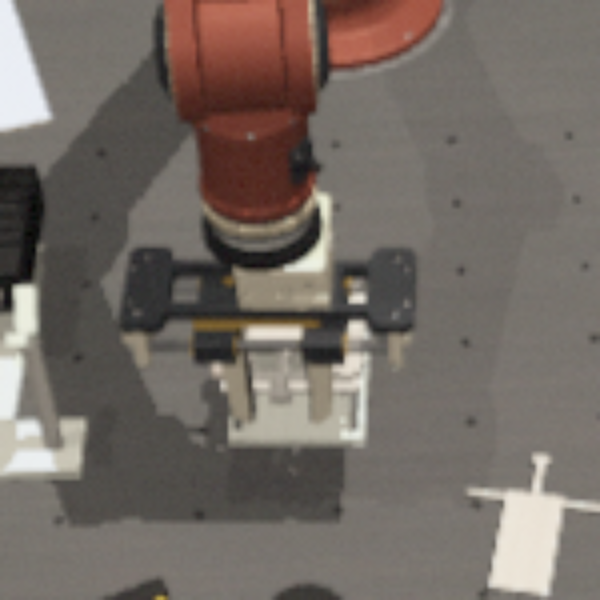

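The knuckle at (258,255) is centred between the fingers. Closing hard.

{"name": "move_arm", "arguments": {
  "commands": [
    {"jaw": 25,"slide": [0,0.5,0.6],"rot": [0,0,0]},
    {"jaw": 12,"slide": [0,0.5,0.6],"rot": [0,0,0]},
    {"jaw": 10,"slide": [0,0.5,0.6],"rot": [0,0,0]},
    {"jaw": 10,"slide": [0,0.5,0.6],"rot": [0,0,0]},
    {"jaw": 10,"slide": [0,0.5,0.6],"rot": [0,0,0]}
  ],
  "squeeze": 60
}}

```text
t: 10.68
position: [0.577, -0.0335, 0.08]
tcp_rot: [[-0.056, -0.998, 0.001], [-0.998, 0.056, 0.0], [-0.0, -0.001, -1.0]]
wrist_force: [0.3, -0.2, 0.7]
grip_width: 0.155
```

```bash
python3 go.py .577 -.0334 .08 -93.2
```

```text
t 10.68 at [ 0.577  -0.0335  0.08  ] slide [-0.1  0.   0. ] rot [-0.001  0.    -0.   ] F [ 0.3 -0.2  0.7] w 14.45
```

{"name": "move_arm", "arguments": {
  "commands": [
    {"jaw": 10,"slide": [0,0,-10],"rot": [0,0,0]},
    {"jaw": 10,"slide": [0,0,-25],"rot": [0,0,0]},
    {"jaw": 10,"slide": [0,0,-45],"rot": [0,0,0]},
    {"jaw": 10,"slide": [0,0,-65],"rot": [0,0,0]},
    {"jaw": 10,"slide": [0,0,-85],"rot": [0,0,0]}
  ]
}}

```text
t: 11.3
position: [0.5762, -0.0335, 0.1659]
tcp_rot: [[-0.056, -0.998, -0.0], [-0.998, 0.056, 0.0], [-0.0, 0.0, -1.0]]
wrist_force: [-0.5, 0.2, -4.4]
grip_width: 0.156
```

{"name": "move_arm", "arguments": {
  "commands": [
    {"jaw": 10,"slide": [0,0,-20],"rot": [0,0,0]},
    {"jaw": 10,"slide": [0,-10,-50],"rot": [0,0,0]},
    {"jaw": 10,"slide": [0,-10,-80],"rot": [0,0,0]},
    {"jaw": 10,"slide": [0,-10,-100],"rot": [0,0,0]},
    {"jaw": 10,"slide": [0,-10,-110],"rot": [0,0,0]}
  ]
}}

```text
t: 11.92
position: [0.5859, -0.034, 0.2772]
tcp_rot: [[-0.056, -0.998, 0.001], [-0.998, 0.056, 0.0], [-0.0, -0.001, -1.0]]
wrist_force: [0.2, 0.3, -5.9]
grip_width: 0.151
```

```bash
python3 go.py .587 -.0334 .28 -93.2
python3 - <<'E'
from h import *
p,d,k,T=look('side','d6'); save('d6c',cv2.resize(p[150:350,150:350],None,fx=3,fy=3))
p,d,k,T=look('scene','s6'); save('s6c',cv2.resize(p[60:260,130:330],None,fx=3,fy=3))
E
```

```text
t 11.93 at [ 0.5859 -0.034   0.2772] slide [-0.7 -1.1 -2.8] rot [-0.001  0.    -0.   ] F [ 0.2  0.3 -5.9] w 14.06
```

View pics/d6c.png

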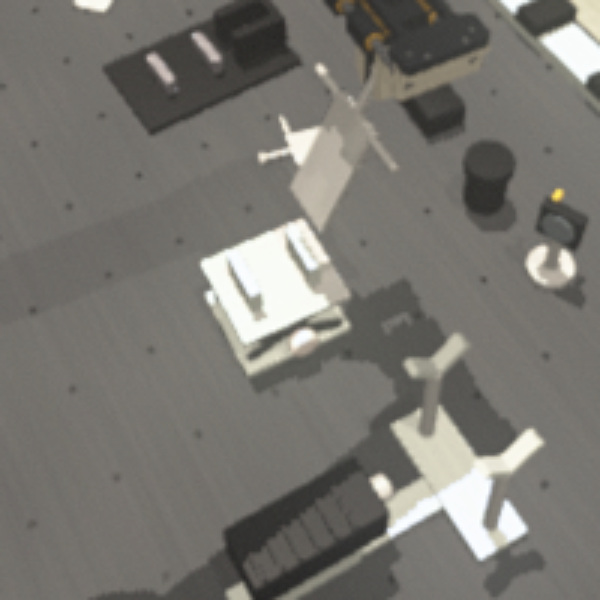

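View pics/s6c.png

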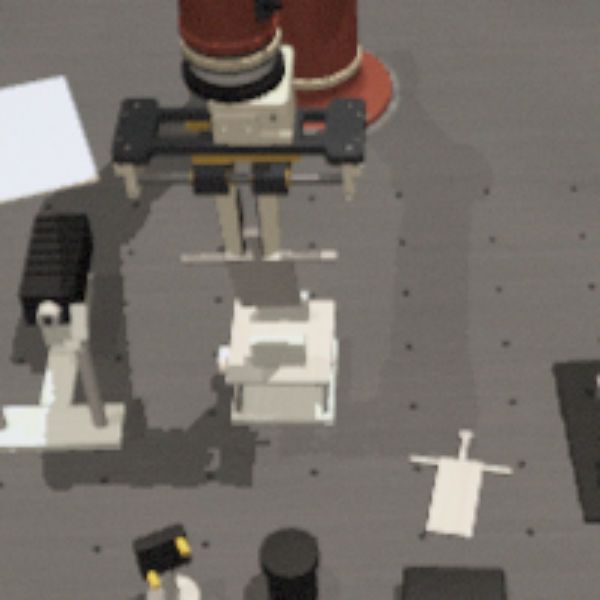

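The flag hangs partly drooped from the fingers, with its blade running down to (320,225) in the side crop. I'll ease the grip in small steps and measure the tilt.

```bash
cat > tilt.py <<'E'
import sys
from h import *
def tilt(tag,cams=('side','scene'),bright=0):
    o=status.get_obs();c=np.array(o['position'])
    print('t',round(o['t'],2),'tcp',c.round(4),'w',round(o['grip_width']*93,2),'F',np.round(o['wrist_force'],1))
    for n in cams:
        p,d,k,T=look(n,tag+n); P=cloud(d,k,T)
        m=(abs(P[...,0]-c[0])<.17)&(abs(P[...,1]-c[1])<.035)&(P[...,2]<c[2]-.008)&(P[...,2]>c[2]-.16)
        # keep within 0.19 of the knuckle, above jack
        kn=c+[0,0,.019]; r=np.linalg.norm(P-kn,axis=-1); m&=(r<.17)&(P[...,2]>.105)
        nl,l,s,_=cv2.connectedComponentsWithStats(m.astype(np.uint8))
        if nl<2: print(n,'none');continue
        i=1+np.argmax(s[1:,4]); Q=P[l==i]; b=Q-kn
        # hang direction: fit line through x-z of points
        mu=Q.mean(0); U,S,V=np.linalg.svd(Q-mu,full_matrices=False)
        nrm=V[2]; ang=np.degrees(np.arctan2(abs(nrm[2]),np.hypot(nrm[0],nrm[1])))
        a2=np.degrees(np.arctan2(-(mu-kn)[0],-(mu-kn)[2]))
        print(n,'n',len(Q),'mean-kn',(mu-kn).round(4),'plane tilt',ang.round(1),'dir',a2.round(1),'nrm',nrm.round(3),'lo',Q[:,2].min().round(3))
if __name__=='__main__': tilt(sys.argv[1])
E
python3 tilt.py t0
```

```text
t 12.03 tcp [ 0.5862 -0.034   0.2768] w 14.49 F [-0.1 -1.5 -5.1]
side n 702 mean-kn [-0.0404 -0.0005 -0.0868] plane tilt 24.2 dir 25.0 nrm [-0.912  0.002  0.41 ] lo 0.147
scene n 437 mean-kn [-0.0328  0.0017 -0.0851] plane tilt 22.4 dir 21.1 nrm [-0.924  0.021  0.381] lo 0.145
```

{"name": "move_arm", "arguments": {
  "commands": [
    {"jaw": 14.4,"slide": [0,-1,0],"rot": [0,0,0]},
    {"jaw": 14.4,"slide": [0,-1,0],"rot": [0,0,0]},
    {"jaw": 14.8,"slide": [0,-1,0],"rot": [0,0,0]},
    {"jaw": 14.8,"slide": [0,-1,0],"rot": [0,0,0]}
  ]
}}

```text
t: 12.62
position: [0.5869, -0.0341, 0.2751]
tcp_rot: [[-0.056, -0.998, -0.001], [-0.998, 0.056, 0.0], [-0.0, 0.001, -1.0]]
wrist_force: [1.0, 0.1, -4.6]
grip_width: 0.165
```

```bash
python3 tilt.py t1
```

```text
t 12.62 tcp [ 0.5869 -0.0341  0.2751] w 15.31 F [ 1.   0.1 -4.6]
side n 434 mean-kn [-0.0027 -0.0035 -0.0936] plane tilt 1.0 dir 1.6 nrm [-1.     0.016  0.018] lo 0.131
scene n 723 mean-kn [-0.0003 -0.0001 -0.0933] plane tilt 1.9 dir 0.2 nrm [ 0.999 -0.039 -0.033] lo 0.134
```

{"name": "move_arm", "arguments": {
  "commands": [
    {"jaw": 14.8,"slide": [0,0,0],"rot": [0,0,0]},
    {"jaw": 14.8,"slide": [0,0,0],"rot": [0,0,0]}
  ]
}}

```text
t: 12.98
position: [0.5865, -0.0341, 0.2751]
tcp_rot: [[-0.056, -0.998, -0.002], [-0.998, 0.056, 0.0], [-0.0, 0.002, -1.0]]
wrist_force: [0.5, 0.6, -4.2]
grip_width: 0.167
```

```bash
python3 tilt.py t2
```

```text
t 12.97 tcp [ 0.5865 -0.0341  0.2751] w 15.49 F [ 0.5  0.6 -4.2]
side n 449 mean-kn [-0.0042 -0.0032 -0.0936] plane tilt 2.2 dir 2.6 nrm [-0.999  0.019  0.038] lo 0.13
scene n 725 mean-kn [-0.      0.     -0.0933] plane tilt 2.1 dir 0.0 nrm [ 0.999 -0.039 -0.037] lo 0.134
```

Steady and near plumb. Clamping.

{"name": "move_arm", "arguments": {
  "commands": [
    {"jaw": 14.4,"slide": [0,0,0],"rot": [0,0,0]},
    {"jaw": 14,"slide": [0,0,0],"rot": [0,0,0]},
    {"jaw": 12,"slide": [0,0,0],"rot": [0,0,0]},
    {"jaw": 10,"slide": [0,0,0],"rot": [0,0,0]},
    {"jaw": 10,"slide": [0,0,0],"rot": [0,0,0]}
  ],
  "squeeze": 60
}}

```text
t: 13.7
position: [0.5863, -0.0341, 0.2751]
tcp_rot: [[-0.056, -0.998, -0.002], [-0.998, 0.056, 0.0], [-0.0, 0.002, -1.0]]
wrist_force: [0.2, -0.1, -5.1]
grip_width: 0.156
```

{"name": "move_arm", "arguments": {
  "commands": [
    {"jaw": 10,"slide": [0,0,0],"rot": [0,0,0]},
    {"jaw": 10,"slide": [0,0,0],"rot": [0,0,0]},
    {"jaw": 10,"slide": [0,0,0],"rot": [0,0,0]},
    {"jaw": 10,"slide": [0,0,0],"rot": [0,0,0]}
  ]
}}

```text
t: 14.2
position: [0.5863, -0.0341, 0.2751]
tcp_rot: [[-0.056, -0.998, -0.002], [-0.998, 0.056, 0.0], [-0.0, 0.002, -1.0]]
wrist_force: [0.5, 1.1, -3.0]
grip_width: 0.157
```

```bash
python3 tilt.py t3
python3 - <<'E'
from m import *
p,d,k,T=load('t3scene'); save('t3c',cv2.resize(p[60:260,100:330],None,fx=3,fy=3))
# rod ends from clouds: points far in y at ~50 below knuckle
for n in ('scene','side'):
    p,d,k,T=load('t3'+n);P=cloud(d,k,T);c=np.array(status.get_obs()['position'])
    m=(abs(P[...,0]-c[0])<.03)&(abs(P[...,1]-c[1])>.031)&(abs(P[...,1]-c[1])<.08)&(abs(P[...,2]-c[2]+.031)<.02)
    Q=P[m]; 
    for s in (-1,1):
        q=Q[np.sign(Q[:,1]-c[1])==s]; print(n,s,len(q),q.mean(0).round(4),q.min(0).round(4),q.max(0).round(4))
E
```

```text
t 14.2 tcp [ 0.5863 -0.0341  0.2751] w 14.59 F [ 0.5  1.1 -3. ]
side n 456 mean-kn [-0.0056 -0.0031 -0.0933] plane tilt 3.0 dir 3.5 nrm [-0.998  0.017  0.053] lo 0.133
scene n 723 mean-kn [ 0.0002 -0.     -0.0931] plane tilt 2.1 dir -0.1 nrm [ 0.998 -0.054 -0.036] lo 0.133
scene -1 53 [ 0.5842 -0.0827  0.246 ] [ 0.5794 -0.0987  0.2374] [ 0.589  -0.0655  0.2509]
scene 1 42 [0.5887 0.0136 0.2469] [ 0.5841 -0.0027  0.2435] [0.5929 0.03   0.2539]
side -1 44 [ 0.5823 -0.0831  0.2443] [ 0.5787 -0.0991  0.2376] [ 0.587  -0.0655  0.248 ]
side 1 31 [0.587  0.0147 0.2454] [ 0.5832 -0.0019  0.2409] [0.5907 0.0304 0.2481]
```

View pics/t3c.png

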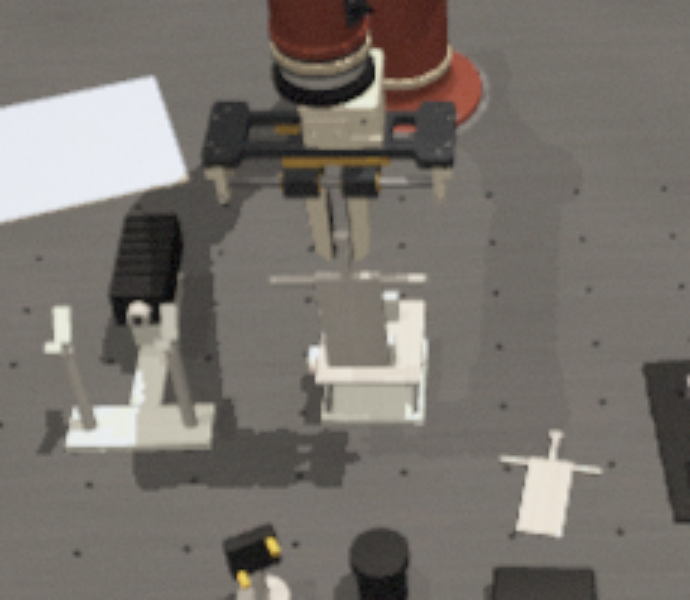

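The flag hangs plumb and clamped, with its rod at (270–425,280) in the crop. Next: raise it, then carry it over the yoke, keeping the tip above the V lips.

{"name": "move_arm", "arguments": {
  "commands": [
    {"jaw": 10,"slide": [0,0,-20],"rot": [0,0,0]},
    {"jaw": 10,"slide": [0,0,-45],"rot": [0,0,0]},
    {"jaw": 10,"slide": [0,0,-60],"rot": [0,0,0]},
    {"jaw": 10,"slide": [0,0,-65],"rot": [0,0,0]},
    {"jaw": 10,"slide": [0,0,-65],"rot": [0,0,0]}
  ]
}}

```text
t: 14.92
position: [0.5863, -0.0341, 0.3397]
tcp_rot: [[-0.056, -0.998, -0.003], [-0.998, 0.056, 0.0], [-0.0, 0.003, -1.0]]
wrist_force: [1.1, -1.3, -4.6]
grip_width: 0.149
```

```bash
python3 go.py .5375 -.258 .34 -90.8
```

```text
t 14.93 at [ 0.5863 -0.0341  0.3397] slide [ 2.262e+02  3.610e+01 -2.000e-01] rot [ 0.003  0.    -0.042] F [ 1.1 -1.3 -4.6] w 13.84
```

{"name": "move_arm", "arguments": {
  "commands": [
    {"jaw": 10,"slide": [20,3,0],"rot": [0,0,-0.005]},
    {"jaw": 10,"slide": [50,8,0],"rot": [0,0,-0.01]},
    {"jaw": 10,"slide": [85,14,0],"rot": [0,0,-0.02]},
    {"jaw": 10,"slide": [120,20,0],"rot": [0,0,-0.03]},
    {"jaw": 10,"slide": [155,26,0],"rot": [0,0,-0.042]}
  ]
}}

```text
t: 15.55
position: [0.5507, -0.1883, 0.3384]
tcp_rot: [[-0.014, -1.0, -0.005], [-1.0, 0.014, 0.001], [-0.001, 0.005, -1.0]]
wrist_force: [-0.1, 0.1, -4.6]
grip_width: 0.152
```

```bash
python3 go.py .5375 -.258 .34 -90.8
```

```text
t 15.55 at [ 0.5507 -0.1883  0.3384] slide [69.9 12.3 -1.6] rot [0.005 0.001 0.   ] F [-0.1  0.1 -4.6] w 14.16
```

{"name": "move_arm", "arguments": {
  "commands": [
    {"jaw": 10,"slide": [30,5,-1],"rot": [0.005,0.001,0]},
    {"jaw": 10,"slide": [55,9,-1],"rot": [0.005,0.001,0]},
    {"jaw": 10,"slide": [66,11.5,-1.6],"rot": [0.005,0.001,0]},
    {"jaw": 10,"slide": [70,12.3,-1.6],"rot": [0.005,0.001,0]},
    {"jaw": 10,"slide": [70,12.3,-1.6],"rot": [0.005,0.001,0]}
  ]
}}

```text
t: 16.18
position: [0.5378, -0.257, 0.3398]
tcp_rot: [[-0.012, -1.0, -0.001], [-1.0, 0.012, 0.001], [-0.001, 0.001, -1.0]]
wrist_force: [-0.3, -0.5, -5.4]
grip_width: 0.157
```

```bash
python3 go.py .5375 -.258 .34 -90.8; python3 tilt.py t4;  python3 - <<'E'
from m import *
for n in ('scene','side'):
    p,d,k,T=load('t4'+n);P=cloud(d,k,T);c=np.array(status.get_obs()['position'])
    save('t4%sc'%n,cv2.resize(p[100:230,80:230] if n=='scene' else p[200:384,220:400],None,fx=4,fy=4) if n=='scene' else cv2.resize(p[184:384,220:420],None,fx=3,fy=3))
    m=(abs(P[...,0]-c[0])<.03)&(abs(P[...,1]-c[1])>.031)&(abs(P[...,1]-c[1])<.08)&(abs(P[...,2]-c[2]+.031)<.02)
    Q=P[m]; 
    for s in (-1,1):
        q=Q[np.sign(Q[:,1]-c[1])==s]; print(n,s,len(q),q.mean(0).round(4),q.min(0).round(4),q.max(0).round(4))
E
```

```text
t 16.18 at [ 0.5378 -0.257   0.3398] slide [ 1.   0.3 -0.2] rot [0.001 0.001 0.002] F [-0.3 -0.5 -5.4] w 14.57
t 16.18 tcp [ 0.5378 -0.257   0.3398] w 14.57 F [-0.3 -0.5 -5.4]
side n 741 mean-kn [-0.0052 -0.0018 -0.0921] plane tilt 2.8 dir 3.2 nrm [-0.999 -0.018  0.049] lo 0.197
scene n 820 mean-kn [ 0.0006  0.0011 -0.094 ] plane tilt 1.9 dir -0.4 nrm [-0.999 -0.002  0.034] lo 0.198
scene -1 44 [ 0.539  -0.305   0.3109] [ 0.5346 -0.3223  0.306 ] [ 0.5421 -0.2876  0.3157]
scene 1 48 [ 0.5386 -0.2087  0.3115] [ 0.532  -0.2238  0.3051] [ 0.5441 -0.1922  0.3155]
side -1 71 [ 0.5358 -0.3059  0.3093] [ 0.532  -0.3215  0.3038] [ 0.5412 -0.2879  0.3123]
side 1 57 [ 0.5363 -0.2088  0.31  ] [ 0.5328 -0.2254  0.3056] [ 0.5407 -0.1914  0.3137]
```

View pics/t4sidec.png

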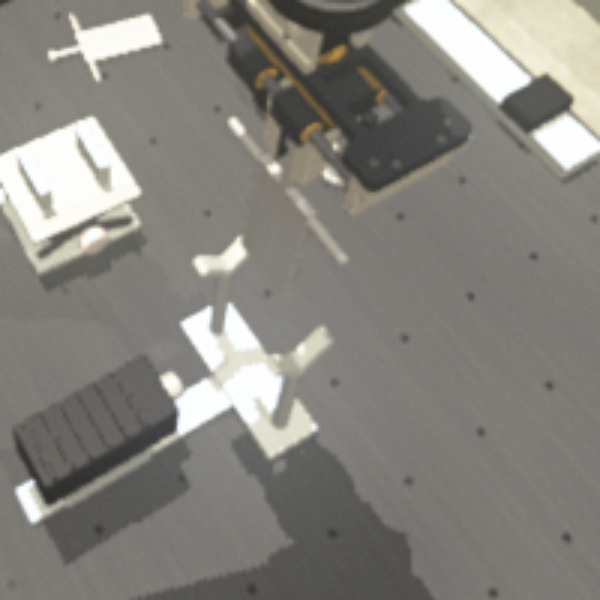

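View pics/t4scenec.png

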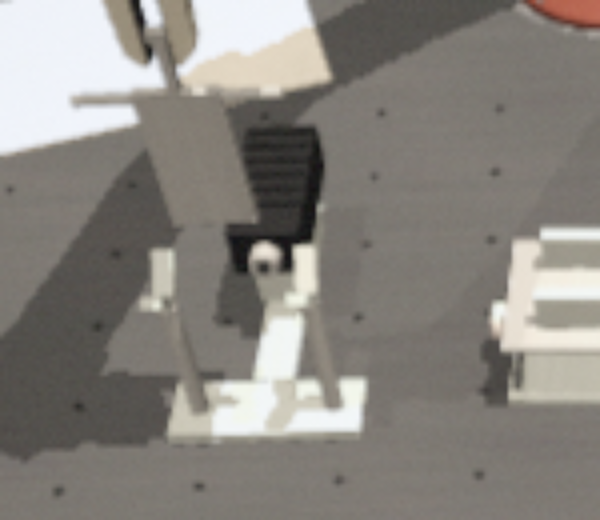

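The flag hangs over the yoke's gap, its rod centre at (0.537, -0.257) against a seat at about (0.536, -0.2575). Lowering.

{"name": "move_arm", "arguments": {
  "commands": [
    {"jaw": 10,"slide": [0,1,20],"rot": [0,0,0]},
    {"jaw": 10,"slide": [0,1,50],"rot": [0,0,0]},
    {"jaw": 10,"slide": [0,1,80],"rot": [0,0,0]},
    {"jaw": 10,"slide": [0,1,105],"rot": [0,0,0]},
    {"jaw": 10,"slide": [0,1,120],"rot": [0,0,0]}
  ]
}}

```text
t: 16.9
position: [0.537, -0.255, 0.2188]
tcp_rot: [[-0.01, -1.0, -0.001], [-1.0, 0.01, 0.002], [-0.002, 0.002, -1.0]]
wrist_force: [0.7, 0.5, -5.1]
grip_width: 0.153
```

```bash
python3 go.py .537 -.257 .176 -90.8
```

```text
t 16.9 at [ 0.537  -0.255   0.2188] slide [ 2.1 -0.1 42.8] rot [0.002 0.002 0.004] F [ 0.7  0.5 -5.1] w 14.24
```

{"name": "move_arm", "arguments": {
  "commands": [
    {"jaw": 10,"slide": [2,0,10],"rot": [0.002,0.002,0.004]},
    {"jaw": 10,"slide": [2,0,22],"rot": [0.002,0.002,0.004]},
    {"jaw": 10,"slide": [2,0,32],"rot": [0.002,0.002,0.004]},
    {"jaw": 10,"slide": [2,0,40],"rot": [0.002,0.002,0.004]},
    {"jaw": 10,"slide": [2,0,42],"rot": [0.002,0.002,0.004]}
  ]
}}

```text
t: 17.52
position: [0.5367, -0.2568, 0.1763]
tcp_rot: [[-0.014, -1.0, -0.0], [-1.0, 0.014, 0.001], [-0.001, 0.0, -1.0]]
wrist_force: [0.1, -0.2, -4.6]
grip_width: 0.157
```

```bash
python3 go.py .537 -.257 .166 -90.8;python3 - <<'E'
from h import *
p,d,k,T=look('side','d7'); save('d7c',cv2.resize(p[184:384,220:420],None,fx=3,fy=3))
E
```

```text
t 17.52 at [ 0.5367 -0.2568  0.1763] slide [ 0.2 -0.3 10.3] rot [0.    0.001 0.   ] F [ 0.1 -0.2 -4.6] w 14.59
```

View pics/d7c.png

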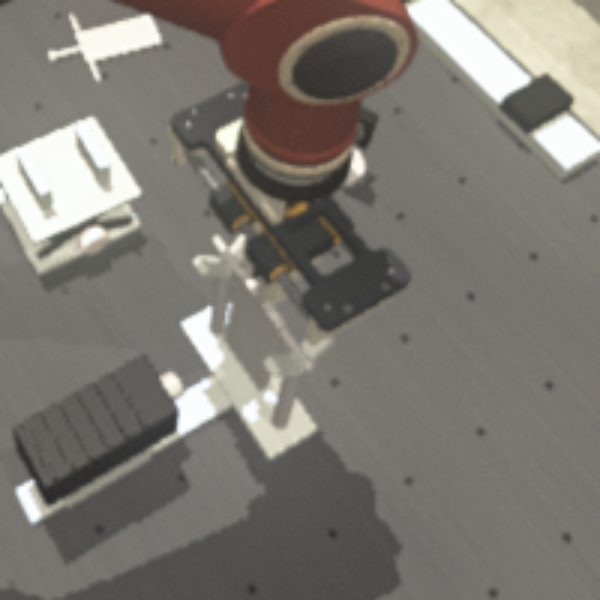

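The blade is between the posts and the rod is in the V mouths. Lowering further while watching the force.

{"name": "move_arm", "arguments": {
  "commands": [
    {"jaw": 10,"slide": [0,0,3],"rot": [0,0,0]},
    {"jaw": 10,"slide": [0,0,6],"rot": [0,0,0]},
    {"jaw": 10,"slide": [0,0,8.5],"rot": [0,0,0]},
    {"jaw": 10,"slide": [0,0,8.5],"rot": [0,0,0]}
  ]
}}

```text
t: 18.08
position: [0.5366, -0.2569, 0.1677]
tcp_rot: [[-0.014, -1.0, -0.0], [-1.0, 0.014, 0.001], [-0.001, 0.001, -1.0]]
wrist_force: [0.5, 0.1, -4.1]
grip_width: 0.157
```

{"name": "move_arm", "arguments": {
  "commands": [
    {"jaw": 10,"slide": [0,0,1],"rot": [0,0,0]},
    {"jaw": 10,"slide": [0,0,2],"rot": [0,0,0]},
    {"jaw": 10,"slide": [0,0,2],"rot": [0,0,0]}
  ]
}}

```text
t: 18.45
position: [0.5375, -0.2569, 0.1669]
tcp_rot: [[-0.014, -1.0, 0.002], [-1.0, 0.014, 0.0], [-0.0, -0.002, -1.0]]
wrist_force: [0.1, 1.0, 3.0]
grip_width: 0.157
```

The force rose to +3 N, so the rod is seated and the fingers still hold it. I'll check the rod position, then release gently.

Run:
```python
from m import *
for n in ('scene','side'):
    p,d,k,T=look(n,'e8'+n);P=cloud(d,k,T);c=np.array(status.get_obs()['position'])
    if n=='scene': save('e8c',cv2.resize(p[100:230,80:230],None,fx=4,fy=4))
    m=(abs(P[...,0]-c[0])<.03)&(abs(abs(P[...,1]-c[1])-.035)<.005)&(abs(P[...,2]-.135)<.02)
    Q=P[m]
    for s in (-1,1):
        q=Q[np.sign(Q[:,1]-c[1])==s]; print(n,s,len(q),q.mean(0).round(4) if len(q) else '')
```

```text
scene -1 11 [ 0.536  -0.2924  0.1394]
scene 1 12 [ 0.5383 -0.2217  0.1384]
side -1 16 [ 0.5345 -0.292   0.1374]
side 1 12 [ 0.5357 -0.2213  0.1371]
```

View pics/e8c.png

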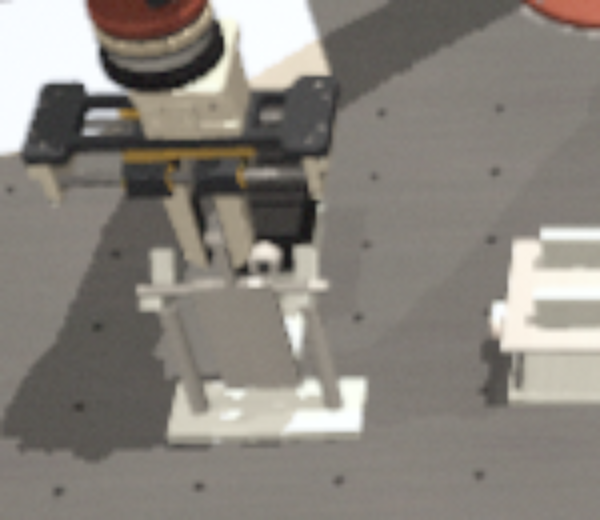

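The rod lies in both V seats (top at about 0.138). Releasing.

{"name": "move_arm", "arguments": {
  "commands": [
    {"jaw": 14.6,"slide": [0,0,0],"rot": [0,0,0]},
    {"jaw": 15.2,"slide": [0,0,0],"rot": [0,0,0]},
    {"jaw": 16,"slide": [0,0,0],"rot": [0,0,0]},
    {"jaw": 18,"slide": [0,0,0],"rot": [0,0,0]},
    {"jaw": 24,"slide": [0,0,0],"rot": [0,0,0]}
  ]
}}

```text
t: 19.18
position: [0.5375, -0.2573, 0.1667]
tcp_rot: [[-0.014, -1.0, 0.002], [-1.0, 0.014, -0.0], [0.0, -0.002, -1.0]]
wrist_force: [1.0, -0.2, 0.1]
grip_width: 0.241
```

{"name": "move_arm", "arguments": {
  "commands": [
    {"jaw": 36,"slide": [0,0,0],"rot": [0,0,0]},
    {"jaw": 40,"slide": [0,0,0],"rot": [0,0,0]},
    {"jaw": 40,"slide": [0,0,0],"rot": [0,0,0]}
  ]
}}

```text
t: 19.55
position: [0.5375, -0.2573, 0.1667]
tcp_rot: [[-0.014, -1.0, 0.002], [-1.0, 0.014, -0.0], [0.0, -0.002, -1.0]]
wrist_force: [-0.4, 0.1, -0.3]
grip_width: 0.428
```

```bash
python3 go.py .537 -.257 .28 -90.8
python3 - <<'E'
from h import *
p,d,k,T=look('scene','f9'); save('f9c',cv2.resize(p[100:230,80:230],None,fx=4,fy=4))
E
```

```text
t 19.55 at [ 0.5375 -0.2573  0.1667] slide [  -0.3    0.3 -113.3] rot [-0.002 -0.     0.   ] F [-0.4  0.1 -0.3] w 39.85
```

View pics/f9c.png

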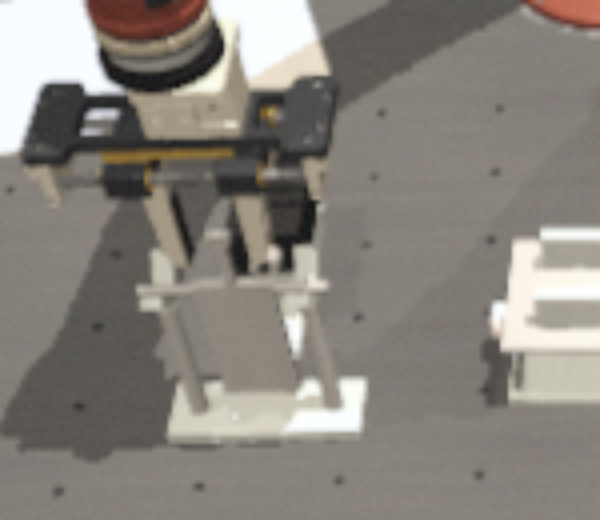

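The fingers are clear of the knuckle, and the flag hangs in the seats. Retracting straight up.

{"name": "move_arm", "arguments": {
  "commands": [
    {"jaw": 40,"slide": [0,0,-15],"rot": [0,0,0]},
    {"jaw": 40,"slide": [0,0,-50],"rot": [0,0,0]},
    {"jaw": 40,"slide": [0,0,-100],"rot": [0,0,0]},
    {"jaw": 40,"slide": [0,0,-130],"rot": [0,0,0]},
    {"jaw": 40,"slide": [0,0,-130],"rot": [0,0,0]}
  ]
}}

```text
t: 20.23
position: [0.5388, -0.2579, 0.3008]
tcp_rot: [[-0.014, -1.0, 0.009], [-1.0, 0.014, -0.004], [0.003, -0.009, -1.0]]
wrist_force: [-0.9, 0.0, -1.0]
grip_width: 0.427
```

{"name": "move_arm", "arguments": {
  "commands": [
    {"jaw": 40,"slide": [0,0,0],"rot": [0,0,0]},
    {"jaw": 40,"slide": [0,0,0],"rot": [0,0,0]},
    {"jaw": 40,"slide": [0,0,0],"rot": [0,0,0]},
    {"jaw": 40,"slide": [0,0,0],"rot": [0,0,0]},
    {"jaw": 40,"slide": [0,0,0],"rot": [0,0,0]}
  ]
}}

```text
t: 20.85
position: [0.5388, -0.2579, 0.3004]
tcp_rot: [[-0.014, -1.0, 0.009], [-1.0, 0.014, -0.003], [0.003, -0.009, -1.0]]
wrist_force: [0.0, -0.3, 0.5]
grip_width: 0.431
```

Run:
```python
from m import *
for r in range(2):
  for n in ('scene','side'):
    t='g%d'%r+n
    p,d,k,T=look(n,t);P=cloud(d,k,T)
    if r==0: save(t+'c',cv2.resize(p[100:230,80:230],None,fx=4,fy=4) if n=='scene' else cv2.resize(p[184:384,220:420],None,fx=3,fy=3))
    m=(abs(P[...,0]-.537)<.06)&(abs(P[...,1]+.257)<.024)&(P[...,2]>.035)&(P[...,2]<.125)&((p.max(-1).astype(int))>70)
    nl,l,s,_=cv2.connectedComponentsWithStats(m.astype(np.uint8)); i=1+np.argmax(s[1:,4])
    Q=P[l==i];U,S,V=np.linalg.svd(Q-Q.mean(0),full_matrices=False);print(t,len(Q),Q.mean(0).round(4),'nrm',V[2].round(3),'tilt deg',np.degrees(np.arcsin(abs(V[2,2]))).round(1))
    for y in (-.257-.036,-.257+.036):
        m=(abs(P[...,0]-.537)<.02)&(abs(P[...,1]-y)<.005)&(abs(P[...,2]-.135)<.015); print('  rod',P[m].mean(0).round(4))
o=status.get_obs();print(o['t'],o['position'],o['wrist_force'].round(1))
a=load('scene0')[0].astype(int);b=load('g0scene')[0].astype(int)
print('bystander diff',abs(a-b)[225:280,165:310].max())
```

```text
g0scene 354 [ 0.5366 -0.2572  0.0813] nrm [-0.999  0.02   0.036] tilt deg 2.1
  rod [ 0.5358 -0.2933  0.1392]
  rod [ 0.5387 -0.2207  0.1391]
g0side 243 [ 0.53   -0.2571  0.0821] nrm [-0.999  0.012  0.034] tilt deg 2.0
  rod [ 0.5348 -0.2929  0.1371]
  rod [ 0.5356 -0.2214  0.1373]
g1scene 348 [ 0.5368 -0.257   0.081 ] nrm [-0.999 -0.001  0.038] tilt deg 2.2
  rod [ 0.5357 -0.2927  0.1395]
  rod [ 0.5372 -0.2207  0.1372]
g1side 240 [ 0.53   -0.2566  0.0819] nrm [-0.999  0.018  0.034] tilt deg 2.0
  rod [ 0.535  -0.2935  0.1367]
  rod [ 0.5355 -0.2203  0.1367]
21.05 [ 0.53880682 -0.25793037  0.3006848 ] [0.5 0.5 0. ]
bystander diff 28
```

View pics/g0scenec.png

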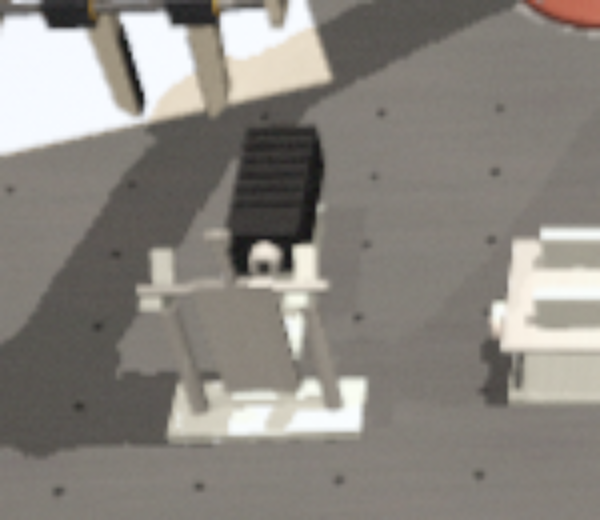

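View pics/g0sidec.png

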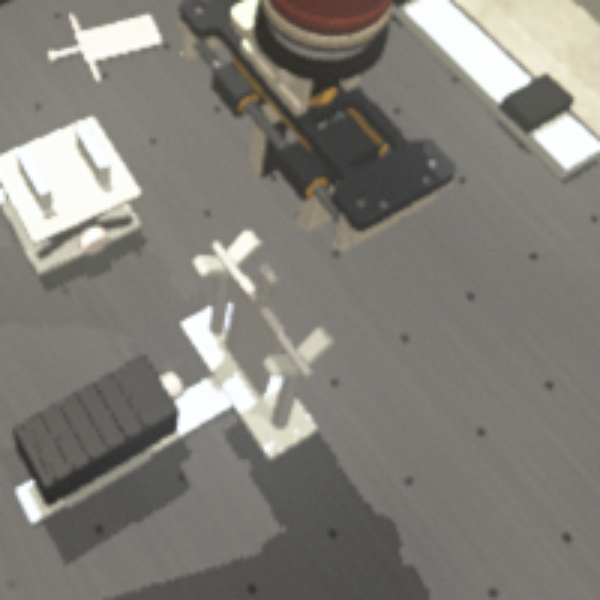

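Both views show the rod across both seats ((138–327,287) in the scene crop), the flag plumb to about 2°, still and released. The bystanders haven't moved. Handing in.

```bash
python3 -c "
from workcell import env; env.finish_job()"
```

```text
the job is handed in; nothing more can be done
```

The job is handed in at about 21 s of the 72 s allowed. The flag's rod is down in both V seats, and the flag hangs free and still.

1. **To the jack:** I lifted the flag by the blade, laid it flat across the two jack bars, and let go.
2. **Hang and clamp:** I took it again by the knuckle at 60 N and lifted it clear, where it drooped to about 24° off plumb. Two 0.4 mm openings let it swing down to about 2°. I watched it hold steady there, then clamped it at 60 N again.
3. **Into the yoke:** I lowered the rod until the wrist force went from −4 N to +3 N, which showed it was seated. Then I opened the fingers gradually and backed straight up.

**Last checks:**
- **Rod position:** it lies at about (0.536, −0.257, 0.135), within about 2 mm of the seat point I measured.
- **Plumb and still:** two looks in each of two cameras gave a tilt of about 2°, unchanged between looks.
- **Robot and bystanders:** the wrist force was near zero, and the bystander area of the scene picture was unchanged from the start.

**Disagreement:** the two cameras differ by a few millimetres in the flag's x position, up to about 7 mm on the blade. Part of that comes from the calibration and part from which surfaces each camera sees. The finger contact force isn't reported, so the clamp force is the commanded value, not a measured one.

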